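# Zero the turns counter and hold the coil winder's dead-man paddle at run

### The job

Get the coil winder running: first turn the counter's black reset knob counter-clockwise (seen from above) all the way back to its zero stop, and only then press the yellow spring-loaded run paddle down with the fingers until it is level and its pointer stands in the green band of the gauge beside it. Finish while still holding the paddle pressed there; it is a dead-man paddle, so do not let go, and at no time push it down into the red, which trips the brake. Leave the tape, cutters, bottle and circuit board where they lie.

Things in the scene. Friction and masses are not known exactly. Their poses are not given: they have to be found in the camera images.
- winder: Coil winder, screwed down: grey base 236x116x16 mm, blue counter box with white dial (face 50 mm above the bench, 80 mm across, red stop pin 5 mm high 34 mm from its axis), behind it a fixed upright pink reel (72 mm across, axis at x = +118 mm, top 84 mm above the bench). Origin on the bench under the knob's axis; x from knob to reel, z up; base from x = -68 to +168 mm.
- counter_knob (a joint): Turn of the black reset knob, rad: 0 is home on the zero stop, growing clockwise seen from above, to 2.8 at most. At 0 its white line points to the winder's -x (red tick on the dial). Home means below 0.08. It stays where it is left (friction about 0.04 N m); starts between 0.8 and 2.4.
- knob_grip (a point): Centre of the knob's grip bar, on the knob's upright axis, 70 mm above the bench (20 mm above the dial). The bar is 46 mm long, 14 mm wide and reaches from 6 to 34 mm above the dial, over a round skirt 50 mm across and 6 mm high. At knob angle 0 it lies along the winder's x axis and it turns with the knob.
- paddle_station: Run paddle station, screwed down: grey base 170x120x12 mm. Origin on the bench; x from pad to hinge, y to the gauge, z up. Hinge axis along y at x = +60 mm, 55 mm above the bench. Gauge: upright plate at x = -30, y = 47 to 69 mm, top 86 mm above the bench, its face to -x; green from 48.5 to 61.5 mm above the bench, red below 42 mm, else white.
- run_paddle (a joint): Paddle angle, rad: 0 released (raised 0.20 above level by its spring), growing as pressed; 0.20 is level, the middle of the green; end stop 0.36. Run (pointer in the green) is 0.15 to 0.25; above 0.32 (red) the brake trips. Spring force at the pad: about 3 N to start, 8 N at level, 12 N at the stop; springs back when let go.
- paddle_pad (a point): Centre of the top of the paddle's yellow pad (black rubber face), 110 mm from the hinge axis towards the station's -x. Pad 42 mm (x) by 44 mm (y), 10 mm thick. Top about 86 mm above the bench when released, 64 level, 51 where the brake trips: 1.1 mm down per 0.01 rad. A black pointer sticks out of its +y side, before the gauge.
- tape_black: Roll of black insulating tape lying flat, 67 mm across, 19 mm high; origin at the centre of its underside. Bystander.
- side_cutters: Side cutters with red grips lying flat, 129x75x12 mm; origin at the centre of the underside. Bystander.
- flux_bottle: Cream bottle with a black needle cap, 40 mm across, 100 mm high; origin at the centre of the underside. Bystander.
- pcb_module: Small green circuit board, 45x75x13 mm; origin at the centre of the underside. Bystander.

How it is judged:
By the outcome, as a careful person would: the job done as asked, in the order asked, and still so for the second after the job is handed in, while the arm keeps its last pose, push and grip.
It also fails if it takes over 64 s, if anything falls off the work surface, if the arm or the gripper's body presses on something with over 40 N, if the wrist force passes 120 N, or if a joint passes its speed limit or range.

### The arm

A 6-joint arm with a two-finger parallel gripper is mounted at the origin on a cart in front of the work surface, level with it; the furniture and walls round the work are solid. World frame = base frame: x ahead of the robot, y to its left, z up, the work surface at z = 0. Lengths are in m, angles in degrees, forces in N, time in s.
With the tool pointing down it reaches from about 0.4 to 0.825 m from the base axis. Payload 7 kg.
Tool frame: the origin (TCP) lies on the centre line of the jaws, within the pads' length; the fingertips stand 19 mm ahead of it and the grasp point (between the pads) is the TCP; z points along the fingers, y is the line along which they close (so a half turn about z gives the same grasp; the last joint's range is limited). The gripper opens to 88 mm and grips with 3 to 60 N. Pads are 19 mm wide; open, the fingers measure 130 mm over their backs; the gripper's body (78 mm by 193 mm) begins 47 mm behind the grasp point.
Start: joints at [-51.675, 20.546, 0.682, 0, -70.136, -16.507], TCP at [0.251, -0.627, 0.246] pointing down, gripper open.
Joint ranges: [-176.03, 176.03], [-82.01, 121.73], [-58.28, 71.71], [-173.87, 95.51], [-174.79, -0.11], [-173.66, 173.66]. Speed limits (degrees/s): [136.94, 136.94, 172.46, 180, 180, 180].

### API

Orientations are given as [roll, pitch, yaw] about the fixed x, y, z axes, in that order (R = Rz(yaw) Ry(pitch) Rx(roll)).
In Python, from plant import get_state, capture, close_job gives the robot as it stands.
- The arm moves only by the tool apply_moves, never from a script. Its argument "targets" is a list of rows, each a list of 7 numbers: the opening, from 0 (shut) to 1 (fully open), then the shift along the tool's x, y, z normalised to -1 to 1, where 1 is 1000 mm, then the turn, a rotation vector about the tool's x, y, z normalised to -1 to 1, where 1 is 90 degrees. In form: [[claw, tx, ty, tz, ax, ay, az], ...]. A call has 1 to 20 rows; each row shifts and turns the commanded pose from where the row before left it, along the tool's axes as they then stand; what a row does not reach is not made up. A row lasts 1/12 s, in which the tool goes at most 41.7 mm and 7.16 degrees, less where a joint would pass 70% of its speed; a pose out of reach is approached as far as the arm can. A call with a number of a shift or a turn outside -1 to 1 is refused whole. A call with a gripper value outside its range is refused whole. The fingers move at their own pace and stop on an object; "newtons" is the grip in N (left out, the last holds). Time passes only in rows, so rows that do not move let the fingers close. It gives the time, the measured TCP pose, the force, the opening and the grip force at its end, in the units of the state.
- get_state(): the state, without advancing time (a new reading comes with each control period).
- capture(name): name is "side" or "top"; returns a dict with "frame" (420x560x3 uint8, red, green, blue), "range_z" (420x560 float32, m along the optical axis (not along the pixel's ray), 0 where there is no reading), "camera_matrix" (3x3 intrinsics, pixels), "k1" (the pictures are not rectified: a ray, as slopes to the right and down, at radius r is drawn at 1 + k1 r^2 times it, then the intrinsics apply), "T" (4x4, takes a point from camera to world coordinates). Camera axes: x right, y down, z forward; pixel columns grow to the right and rows downward; lengths in m; the calibration is good to about 2 mm. A picture is of the moment at which its call begins.
- close_job(): hands the job in; it is judged then, once.
The state is a dict: "time_s": time; "joints": joint angles; "qd": joint speeds; "joint_torque": joint torques, N m; "tcp_pos": TCP position; "eef_rot": TCP orientation; "contact_force": force on the tool from outside, world axes, zero at the start; "moment": the same for the moment, N m; "gripper_width": finger opening in m; "gripper_force": force on a finger pad.
Only numpy, scipy, OpenCV 4.12 (cv2) and the standard library are available. Lean on these libraries where they do the work, as an engineer would, in place of code of your own. Each camera call takes 0.05 s, during which the arm holds its last target. There are 200 camera calls.

## Working session

There is one attempt and no reset: what is moved stays moved. The work goes in short steps, Python scripts to look and compute and a tool call to move; the robot and the scene stay as the last step left them, time stands still between calls to the robot, and variables do not carry over. Pictures are saved under pics/ and viewed, at most 10 in all, crops included, and the job is handed in when it is done.

Besides the shell and the picture viewer there is one more tool, called as name(argument=value, ...) on one line, values as JSON. apply_moves: Moves the arm, as the interface text tells. Scaled input: -1 to 1 covers 1000 mm each way for a shift and 90 degrees each way for a turn. Its arguments: {"type":"object","properties":{"targets":{"type":"array","items":{"type":"array","items":{"type":"number"}}},"newtons":{"type":"number"}},"required":["targets"]}

```bash
mkdir -p pics; cat > h.py <<'E'
import numpy as np, cv2
from plant import get_state, capture, close_job
from scipy.spatial.transform import Rotation as R
def cloud(c):
    K=c["camera_matrix"];h,w=c["range_z"].shape
    u,v=np.meshgrid(np.arange(w),np.arange(h))
    p=cv2.undistortPoints(np.stack([u,v],-1).reshape(-1,1,2).astype(np.float64),K,np.array([c["k1"],0,0,0,0.])).reshape(h,w,2)
    z=c["range_z"]
    P=np.dstack([p[...,0]*z,p[...,1]*z,z]); T=c["T"]
    W=P@T[:3,:3].T+T[:3,3]; W[z==0]=np.nan
    return W
def save(name,img): cv2.imwrite("pics/"+name,img[...,::-1])
E
python3 - <<'E'
from h import *
print(get_state())
for n in("top","side"):
    c=capture(n); save(n+"0.png",c["frame"]); np.savez(n+"0.npz",**c); print(n,c["T"],c["camera_matrix"],c["k1"])
E
```

```text
{'time_s': 0.0, 'joints': array([-5.16772438e+01,  2.05910866e+01,  6.34512156e-01, -1.88236923e-02,
       -7.01353926e+01, -1.65070177e+01]), 'qd': array([-0.00445258, -0.00039765,  0.01091288, -0.02695057, -0.03917849,
        0.0235779 ]), 'joint_torque': array([ 3.79301548e-05, -5.82715273e+01,  2.93050021e+01,  6.99712828e+00,
        6.71576199e-03, -1.45477657e-04]), 'tcp_pos': array([ 0.25065413, -0.62625482,  0.24463628]), 'eef_rot': array([ 1.79906795e+02, -9.16698642e-03, -1.58190664e+02]), 'contact_force': array([-0.88813323, -1.28493474, -0.01453284]), 'moment': array([-0.02250468, -0.01761561,  0.01834143]), 'gripper_force': 0.0, 'gripper_width': 0.08778116493246922}
top [[-0.01575339 -0.99031669  0.13792998  0.29028943]
 [-0.99984714  0.01664871  0.00533974 -0.0550452 ]
 [-0.00758439 -0.13782478 -0.99042759  1.56784361]
 [ 0.          0.          0.          1.        ]] [[501.31909236   0.         283.52402222]
 [  0.         501.31909236 207.47802299]
 [  0.           0.           1.        ]] -0.08729167371327633
side [[-0.99802958 -0.03836969  0.04964599  0.43650562]
 [-0.06088689  0.40109901 -0.91400895  1.27253537]
 [ 0.01515728 -0.91523076 -0.40264489  0.65928067]
 [ 0.          0.          0.          1.        ]] [[477.34539325   0.         280.42478304]
 [  0.         477.34539325 214.3144804 ]
 [  0.           0.           1.        ]] -0.05349383832049251
```

View pics/top0.png

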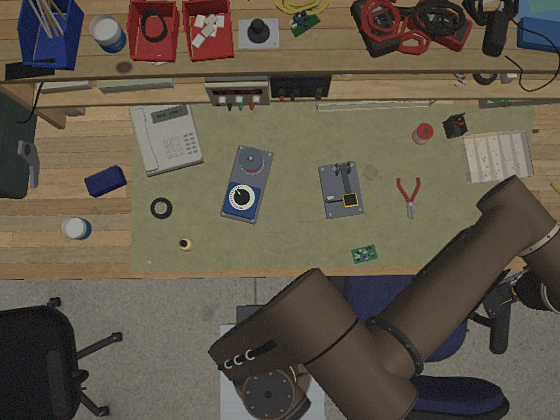

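View pics/side0.png

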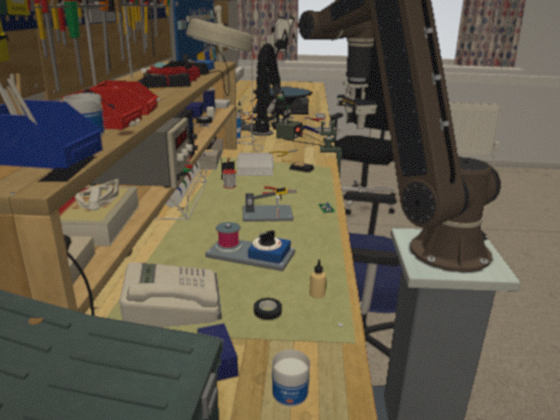

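Top: knob near (242,198), reel (251,160), paddle pad (350,200), pointer and gauge near (333,198). Side: knob near (267,240), paddle near (270,200). Next I'll enlarge and measure.

```bash
python3 - <<'E'
from h import *
t=dict(np.load("top0.npz")); s=dict(np.load("side0.npz"))
f=t["frame"]
a=cv2.resize(f[140:225,210:290],None,fx=5,fy=5,interpolation=cv2.INTER_CUBIC)
b=cv2.resize(f[150:225,310:370],None,fx=5,fy=5,interpolation=cv2.INTER_CUBIC)
g=s["frame"]
d=cv2.resize(g[180:270,200:305],None,fx=3.5,fy=3.5,interpolation=cv2.INTER_CUBIC)
H=425; b=cv2.copyMakeBorder(b,0,H-b.shape[0],0,0,0)
row=np.hstack([a,b]); save("crop_top.png",row); save("crop_side.png",cv2.resize(d,None,fx=1.9,fy=1.9)); 
W=cloud(t); hsv=cv2.cvtColor(f,cv2.COLOR_RGB2HSV)
def reg(name,u0,u1,v0,v1,m):
    w=W[v0:v1,u0:u1][m[v0:v1,u0:u1]]; w=w[~np.isnan(w[:,0])]
    print(name,len(w),np.median(w,0).round(4),w.min(0).round(3),w.max(0).round(3))
sz=W[...,2]
print("bench",np.nanmedian(sz[220:250,260:300]))
base=(sz>.008)&(sz<.025)
reg("winderbase",215,280,140,228,base); reg("stationbase",312,370,155,222,base)
reg("dial",215,280,175,222,(sz>.045)&(sz<.056))
reg("knobtop",225,260,180,215,(sz>.074)&(sz<.1))
reg("reel",230,280,140,180,(sz>.074)&(sz<.095))
reg("yellow",330,370,180,215,(hsv[...,0]>18)&(hsv[...,0]<35)&(hsv[...,1]>130)&(sz>.03))
reg("padtop",335,365,190,212,(sz>.07))
def rect(name,m,u0,u1,v0,v1):
    k=np.zeros(m.shape,bool);k[v0:v1,u0:u1]=m[v0:v1,u0:u1];k&=~np.isnan(sz)
    print(name,cv2.minAreaRect(W[k][:,:2].astype(np.float32)*1000))
rect("wb",(sz>.008)&(sz<.12),215,280,140,228); rect("sb",(sz>.006)&(sz<.12),312,370,155,222)
rect("knobbar",(sz>.074)&(sz<.1),225,260,180,215)
np.set_printoptions(linewidth=250)
print((np.nan_to_num(sz[184:214,225:262:1])*1000).astype(int))
print((np.nan_to_num(sz[158:214,318:368:1])*1000).astype(int))
E
```

```text
bench 5.144813214741362e-05
winderbase 1196 [0.6052 0.0575 0.0154] [ 0.456 -0.034  0.008] [0.726 0.166 0.025]
stationbase 1284 [ 0.562  -0.2174  0.0124] [ 0.466 -0.318  0.008] [ 0.675 -0.137  0.024]
dial 662 [0.5239 0.0834 0.049 ] [0.471 0.028 0.045] [0.585 0.142 0.056]
knobtop 70 [0.5368 0.0817 0.0834] [0.516 0.065 0.076] [0.555 0.098 0.092]
reel 408 [0.6509 0.052  0.0796] [0.616 0.016 0.074] [0.687 0.087 0.092]
yellow 64 [ 0.51   -0.242   0.0853] [ 0.495 -0.268  0.071] [ 0.539 -0.223  0.095]
padtop 233 [ 0.5181 -0.2433  0.0845] [ 0.494 -0.27   0.071] [ 0.549 -0.202  0.095]
wb ((590.7268676757812, 65.03791809082031), (196.501708984375, 264.3778076171875), 87.65697479248047)
sb ((568.360595703125, -228.8743438720703), (182.67063903808594, 213.06573486328125), 88.63394165039062)
knobbar ((536.5711059570312, 81.91445922851562), (45.13253402709961, 13.238845825195312), 35.968135833740234)
[[ 3 -2 -1 ... 23  0 13]
 [ 5  2  1 ... 21 13 17]
 [-2 -4  8 ... 13  7 16]
 ...
 [50 45 46 ... -3  2  0]
 [39 42 45 ... -2  2  3]
 [16 21 30 ...  0  0  3]]
[[ -6  -4   9 ...   0   6   2]
 [ -4   1  -3 ... -12  -2  -4]
 [ -1   1  -4 ...   1   0   4]
 ...
 [  0  -6  -2 ...   0   8  -3]
 [  4  -2   2 ...   0  -3  -1]
 [  2   6  -3 ...   1  -1   1]]
```

View pics/crop_top.png

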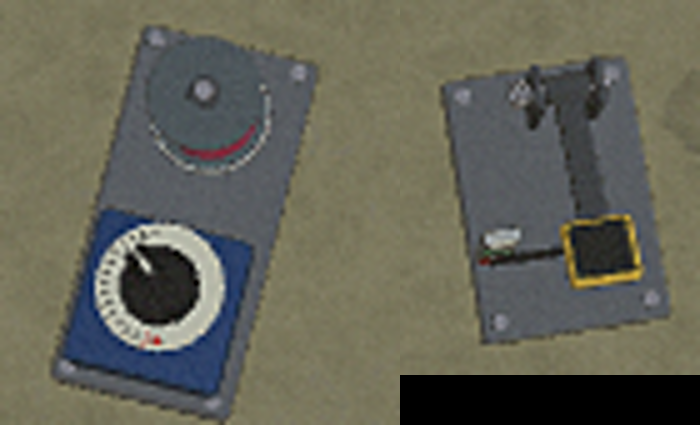

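View pics/crop_side.png

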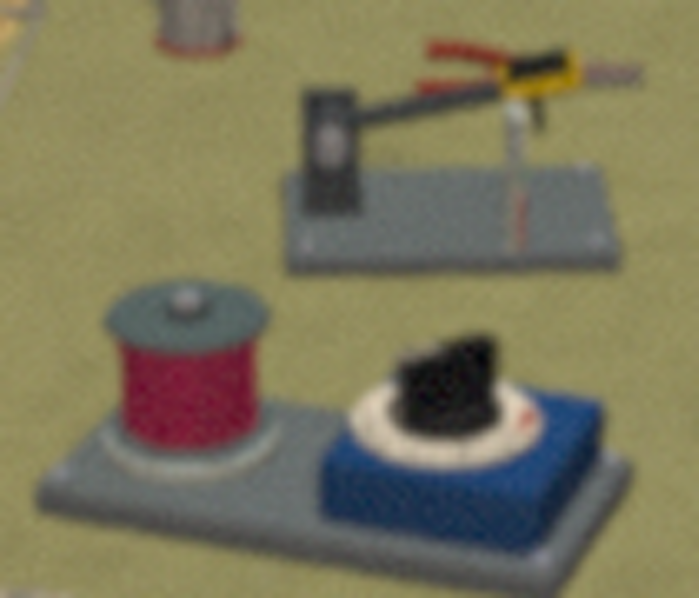

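Top crop: the white line points up-left from the knob centre (158,285), with the red tick at lower (152,340). The pad is at (600,250) and the gauge at (500,240). Side crop: knob bar near (445,385), pad (540,70).

From the cloud:
- **Knob to reel:** the distance is 118 mm, as specified, and the winder's x axis lies at -14.6°.
- **Knob bar:** it measures 45x13 mm and lies at 36°, so it must turn about 129° CCW.

Now the traverse to above the knob.

apply_moves(targets=[[1,-0.0264,0.0276,0,0,0,0],[1,-0.0264,0.0276,0,0,0,0],[1,-0.0264,0.0276,0,0,0,0],[1,-0.0264,0.0276,0,0,0,0],[1,-0.0264,0.0276,0,0,0,0],[1,-0.0264,0.0276,0,0,0,0],[1,-0.0264,0.0276,0,0,0,0],[1,-0.0264,0.0276,0,0,0,0],[1,-0.0264,0.0276,0,0,0,0],[1,-0.0264,0.0276,0,0,0,0],[1,-0.0264,0.0276,0,0,0,0],[1,-0.0264,0.0276,0,0,0,0],[1,-0.0264,0.0276,0,0,0,0],[1,-0.0264,0.0276,0,0,0,0],[1,-0.0264,0.0276,0,0,0,0],[1,-0.0264,0.0276,0,0,0,0],[1,-0.0264,0.0276,0,0,0,0],[1,-0.0264,0.0276,0,0,0,0],[1,-0.0264,0.0276,0,0,0,0],[1,-0.0264,0.0276,0,0,0,0]])

```text
time_s: 1.77
tcp_pos: [0.5359, 0.084, 0.2455]
eef_rot: [180.0, -0.0, -158.2]
contact_force: [0.5, 0.1, -0.2]
gripper_width: 0.0877
gripper_force: 0.0
```

```bash
cat > m.py <<'E'
from h import *
t=dict(np.load("top0.npz")); s=dict(np.load("side0.npz"))
for c,nm in((t,"top"),(s,"side")):
    W=cloud(c).reshape(-1,3); col=c["frame"].reshape(-1,3); ok=~np.isnan(W[:,0]);W=W[ok];col=col[ok].astype(int)
    k=(np.hypot(W[:,0]-.5366,W[:,1]-.0817)<.03)&(W[:,2]>.070)&(W[:,2]<.1)
    print(nm,"knob",k.sum(),W[k].mean(0).round(4),"p90z",np.percentile(W[k][:,2],90).round(4),cv2.minAreaRect((W[k][:,:2]*1000).astype(np.float32)))
    r=(np.hypot(W[:,0]-.651,W[:,1]-.052)<.045)&(W[:,2]>.078)
    print("  reel",cv2.minEnclosingCircle((W[r][:,:2]*1000).astype(np.float32)))
    d=(np.hypot(W[:,0]-.5366,W[:,1]-.0817)<.06)&(col.min(1)>130)&(W[:,2]>.04)
    print("  dialwhite",d.sum(),cv2.minEnclosingCircle((W[d][:,:2]*1000).astype(np.float32)),np.median(W[d][:,2]))
    p=(np.hypot(W[:,0]-.52,W[:,1]+.245)<.035)&(W[:,2]>.07)&(W[:,2]<.1)&(W[:,1]<-.215)
    print("  pad",p.sum(),W[p].mean(0).round(4),cv2.minAreaRect((W[p][:,:2]*1000).astype(np.float32)),"plane",np.linalg.lstsq(np.c_[W[p][:,:2],np.ones(p.sum())],W[p][:,2],rcond=None)[0].round(3))
    y=(np.hypot(W[:,0]-.52,W[:,1]+.245)<.06)&(col[:,0]>120)&(col[:,2]<90)&(col[:,1]>80)&(W[:,2]>.06)
    print("  yellow",y.sum(),cv2.minAreaRect((W[y][:,:2]*1000).astype(np.float32)),np.median(W[y][:,2]))
    h=(np.hypot(W[:,0]-.63,W[:,1]+.225)<.06)&(W[:,2]>.045)
    print("  hinge",h.sum(),W[h].mean(0).round(4),cv2.minAreaRect((W[h][:,:2]*1000).astype(np.float32)))
    b=(np.abs(W[:,0]-.56)<.14)&(np.abs(W[:,1]+.225)<.12)&(W[:,2]>.009)&(W[:,2]<.015)&(np.ptp(col,axis=1)<25)
    print("  base",b.sum(),cv2.minAreaRect((W[b][:,:2]*1000).astype(np.float32)))
E
python3 m.py; python3 -c "
from h import *;s=get_state();print(s['tcp_pos'],s['eef_rot'],s['joints'],s['contact_force'])"
```

```text
top knob 73 [0.5355 0.0812 0.0827] p90z 0.088 ((536.3239135742188, 81.9983139038086), (45.43423080444336, 13.665022850036621), 35.96814727783203)
  reel ((650.3673095703125, 51.22419357299805), 35.69219970703125)
  dialwhite 270 ((536.7079467773438, 82.16397857666016), 39.81647491455078) 0.04953803329028594
  pad 228 [ 0.5198 -0.2447  0.0842] ((523.8817749023438, -242.6839141845703), (55.85932159423828, 51.94773864746094), 6.307366847991943) plane [-0.237 -0.045  0.197]
  yellow 52 ((517.5608520507812, -247.07830810546875), (40.1584587097168, 44.59293746948242), 9.206439018249512) 0.08535567724410753
  hinge 213 [ 0.6113 -0.23    0.0632] ((604.3258056640625, -230.2077178955078), (65.09661102294922, 61.26356506347656), 9.479167938232422)
  base 874 ((562.0633544921875, -227.47451782226562), (169.7885284423828, 120.71398162841797), 7.690501689910889)
side knob 90 [0.5376 0.0896 0.078 ] p90z 0.0824 ((539.51171875, 87.42974853515625), (45.51019287109375, 19.958179473876953), 35.913204193115234)
  reel ((649.5528564453125, 58.84263229370117), 35.86066818237305)
  dialwhite 142 ((535.3765869140625, 83.14543151855469), 45.60329055786133) 0.04799836000341262
  pad 90 [ 0.5212 -0.2341  0.0807] ((522.7874145507812, -235.1312713623047), (53.252166748046875, 46.60967254638672), 23.368173599243164) plane [-0.245 -0.125  0.179]
  yellow 43 ((518.4524536132812, -237.06332397460938), (39.858734130859375, 43.624691009521484), 12.924248695373535) 0.08065926600149165
  hinge 143 [ 0.614  -0.2215  0.0595] ((604.920654296875, -222.9914093017578), (67.95049285888672, 66.96865844726562), 7.197931289672852)
  base 373 ((563.1071166992188, -220.1123046875), (164.93585205078125, 122.27516174316406), 7.543298721313477)
[0.53594745 0.08400933 0.24545389] [ 1.79993289e+02 -9.62772846e-03 -1.58165686e+02] [ 2.96077873e+01  8.08560014e+00 -1.60951208e+01 -8.71538879e-03
 -6.58279108e+01 -9.77699042e+01] [ 0.54575172  0.05278274 -0.21807335]
```

apply_moves(targets=[[1,0,0,0,0,0,-0.0526],[1,0,0,0,0,0,-0.0526],[1,0,0,0,0,0,-0.0526],[1,0,0,0.02,0,0,0],[1,0,0,0.03,0,0,0],[1,0,0,0.03,0,0,0],[1,0,0,0.02,0,0,0],[1,0,0,0.01,0,0,0],[1,0,0,0,0,0,0],[1,0,0,0,0,0,0]])

```text
time_s: 2.6
tcp_pos: [0.5361, 0.082, 0.1359]
eef_rot: [-180.0, -0.0, -144.0]
contact_force: [0.2, 0.3, 0.4]
gripper_width: 0.0878
gripper_force: 0.0
```

apply_moves(targets=[[1,0,0,0.02,0,0,0],[1,0,0,0.02,0,0,0],[1,0,0,0.01,0,0,0],[1,0,0,0.006,0,0,0],[1,0,0,0,0,0,0],[0,0,0,0,0,0,0],[0,0,0,0,0,0,0],[0,0,0,0,0,0,0],[0,0,0,0,0,0,0],[0,0,0,0,0,0,0],[0,0,0,0,0,0,0],[0,0,0,0,0,0,0],[0,0,0,0,0,0,0],[0,0,0,0,0,0,0],[0,0,0,0,0,0,0],[0,0,0,0,0,0,0]], newtons=25)

```text
time_s: 3.93
tcp_pos: [0.5359, 0.082, 0.0795]
eef_rot: [-180.0, -0.0, -144.0]
contact_force: [0.9, 0.2, 0.3]
gripper_width: 0.0196
gripper_force: 0.0
```

apply_moves(targets=[[0,0,0,0,0,0,0],[0,0,0,0,0,0,0],[0,0,0,0,0,0,0],[0,0,0,0,0,0,0],[0,0,0,0,0,0,0],[0,0,0,0,0,0,0]])

```text
time_s: 4.43
tcp_pos: [0.5359, 0.082, 0.0796]
eef_rot: [-180.0, -0.0, -144.0]
contact_force: [0.2, -0.4, -1.1]
gripper_width: 0.0136
gripper_force: 25.0
```

apply_moves(targets=[[0,0,0,0,0,0,-0.03],[0,0,0,0,0,0,-0.06],[0,0,0,0,0,0,-0.07],[0,0,0,0,0,0,-0.07],[0,0,0,0,0,0,-0.07],[0,0,0,0,0,0,-0.07],[0,0,0,0,0,0,-0.07],[0,0,0,0,0,0,-0.07],[0,0,0,0,0,0,-0.07],[0,0,0,0,0,0,-0.07],[0,0,0,0,0,0,-0.07],[0,0,0,0,0,0,-0.07],[0,0,0,0,0,0,-0.07],[0,0,0,0,0,0,-0.07],[0,0,0,0,0,0,-0.07],[0,0,0,0,0,0,-0.07],[0,0,0,0,0,0,-0.07],[0,0,0,0,0,0,-0.07],[0,0,0,0,0,0,-0.04],[0,0,0,0,0,0,0]])

```text
time_s: 6.1
tcp_pos: [0.5392, 0.0823, 0.0796]
eef_rot: [-179.8, -0.2, -31.2]
contact_force: [16.4, -7.2, -14.1]
gripper_width: 0.0141
gripper_force: 25.0
```

```bash
python3 -c "
from h import *;s=get_state();print(s['moment'],s['joints'])"
```

```text
[-2.59821377 -5.66417598  0.0112015 ] [ 29.34430051  17.95190108 -27.93298296   0.1719195  -43.82384015
  29.33915028]
```

apply_moves(targets=[[0,0,0,0,0,0,0],[0,0,0,0,0,0,0]])

```text
time_s: 6.27
tcp_pos: [0.5393, 0.0822, 0.0796]
eef_rot: [-179.8, -0.2, -31.4]
contact_force: [16.2, -7.5, -13.8]
gripper_width: 0.0135
gripper_force: 25.0
```

```bash
python3 -c "
from h import *;s=get_state();print(s)
a=capture('top')['frame'];b=capture('side')['frame']
save('both1.png',np.hstack([cv2.resize(a[60:290,120:420],(400,307)),cv2.resize(b[20:320,150:450],(307,307))]))"
```

```text
{'time_s': 6.2667, 'joints': array([ 29.3425537 ,  17.95200248, -27.93299927,   0.1755033 ,
       -43.82480335,  29.10251164]), 'qd': array([-0.04794661,  0.0077726 ,  0.08350481,  0.07202783,  0.02399891,
       -0.07788502]), 'joint_torque': array([ 4.81379986e+00, -5.31016517e+01,  1.89647716e+01,  2.05771029e+00,
       -3.77536431e+00, -1.16898780e-02]), 'tcp_pos': array([0.53926043, 0.08224468, 0.07964563]), 'eef_rot': array([-179.80597799,   -0.24782189,  -31.42904327]), 'contact_force': array([ 16.16570816,  -7.4503108 , -13.84165609]), 'moment': array([-2.58717062, -5.68492762,  0.00918492]), 'gripper_force': 24.98019576072693, 'gripper_width': 0.013522687217002866}
```

View pics/both1.png

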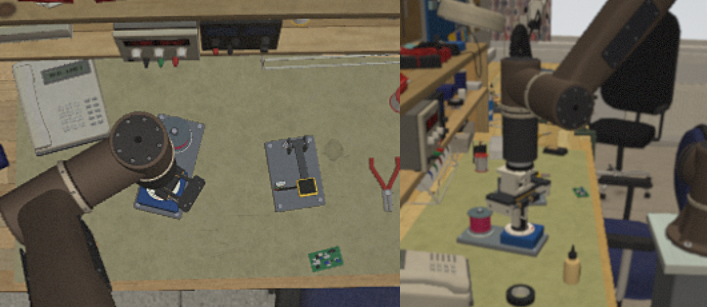

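apply_moves(targets=[[0,0.0013,-0.001,0,0,0,0],[0,0.0014,-0.0011,0,0,0,0],[0,0,0,0,0,0,-0.05],[0,0,0,0,0,0,-0.05],[0,0,0,0,0,0,-0.03],[0,0,0,0,0,0,-0.02],[0,0,0,0,0,0,0],[0,0,0,0,0,0,0]])

```text
time_s: 7.03
tcp_pos: [0.5397, 0.0826, 0.0796]
eef_rot: [-180.0, -0.0, -18.0]
contact_force: [3.8, -1.4, -4.0]
gripper_width: 0.0136
gripper_force: 25.0
```

```bash
python3 -c "
from h import *;s=get_state();print(s['moment'],s['eef_rot'],s['contact_force'])"
```

```text
[-0.63104292 -1.48238375  0.03861723] [-1.79972604e+02 -4.06563580e-02 -1.80321590e+01] [ 3.78255568 -1.41378117 -4.04669469]
```

apply_moves(targets=[[0,0,0,0,0,0,-0.02],[0,0,0,0,0,0,-0.02],[0,0,0,0,0,0,0]])

```text
time_s: 7.28
tcp_pos: [0.5398, 0.0827, 0.0796]
eef_rot: [-180.0, -0.0, -14.4]
contact_force: [5.0, -1.1, -5.5]
gripper_width: 0.014
gripper_force: 25.0
```

```bash
python3 -c "
from h import *;s=get_state();print(s['moment'],s['eef_rot'],s['contact_force'])"
```

```text
[-0.39452495 -1.74118106 -0.1146888 ] [-1.79960036e+02 -4.39760539e-02 -1.43762629e+01] [ 5.00205987 -1.06460725 -5.53984073]
```

apply_moves(targets=[[0,0,0,0,0,0,-0.02],[0,0,0,0,0,0,-0.01],[0,0,0,0,0,0,0]])

```text
time_s: 7.53
tcp_pos: [0.5397, 0.0827, 0.0796]
eef_rot: [-180.0, -0.0, -11.8]
contact_force: [4.9, -0.9, -5.3]
gripper_width: 0.0139
gripper_force: 25.8
```

```bash
python3 -c "
from h import *;s=get_state();print(s['moment'],s['eef_rot'],s['contact_force'])"
```

```text
[-0.28368905 -1.77834489 -0.67941685] [-1.79952224e+02 -3.99969691e-02 -1.17782277e+01] [ 4.92627197 -0.92715068 -5.33953665]
```

apply_moves(targets=[[0.5,0,0,0,0,0,0],[0.5,0,0,0,0,0,0],[0.5,0,0,0,0,0,0],[0.5,0,0,0,0,0,0],[0.5,0,0,0,0,0,0],[0.5,0,0,0,0,0,0],[0.5,0,0,0,0,0,0],[0.5,0,0,0,0,0,0],[0.5,0,0,-0.01,0,0,0],[0.5,0,0,-0.02,0,0,0],[0.5,0,0,-0.03,0,0,0],[0.5,0,0,-0.03,0,0,0],[0.5,0,0,-0.02,0,0,0],[0.5,0,0,-0.01,0,0,0],[0.5,0,0,0,0,0,0]])

```text
time_s: 8.78
tcp_pos: [0.5405, 0.0829, 0.2028]
eef_rot: [-179.8, -0.2, -11.7]
contact_force: [0.1, 0.8, -0.3]
gripper_width: 0.0437
gripper_force: 0.0
```

apply_moves(targets=[[0,0.0043,0.0328,0,0,0,0],[0,0.0043,0.0328,0,0,0,0],[0,0.0043,0.0328,0,0,0,0],[0,0.0043,0.0328,0,0,0,0],[0,0.0043,0.0328,0,0,0,0],[0,0.0043,0.0328,0,0,0,0],[0,0.0043,0.0328,0,0,0,0],[0,0.0043,0.0328,0,0,0,0],[0,0.0043,0.0328,0,0,0,0],[0,0.0043,0.0328,0,0,0,0],[0,0,0,0,0,0,-0.056],[0,0,0,0,0,0,-0.056],[0,0,0,0,0,0,-0.056],[0,0,0,0,0,0,-0.056],[0,0,0,0,0,0,0],[0,0,0,0,0,0,0]])

```text
time_s: 10.12
tcp_pos: [0.5144, -0.2474, 0.1986]
eef_rot: [-180.0, 0.1, 8.3]
contact_force: [-0.4, 0.6, 0.1]
gripper_width: 0.0003
gripper_force: 0.0
```

```bash
python3 - <<'E'
from h import *
c=capture("top");W=cloud(c);f=c["frame"]
k=(np.hypot(W[...,0]-.5375,W[...,1]-.0825)<.03)&(W[...,2]>.074)&(W[...,2]<.1)
print(k.sum(),cv2.minAreaRect((W[k][:,:2]*1000).astype(np.float32)))
k=(np.hypot(W[...,0]-.65,W[...,1]-.052)<.045)&(W[...,2]>.078)
print(cv2.minEnclosingCircle((W[k][:,:2]*1000).astype(np.float32)))
save("knob2.png",np.hstack([cv2.resize(f[175:225,215:270],None,fx=7,fy=7,interpolation=cv2.INTER_CUBIC),cv2.resize(f[175:225,320:375],None,fx=7,fy=7,interpolation=cv2.INTER_CUBIC)]))
E
```

```text
74 ((536.1443481445312, 81.77201843261719), (14.012723922729492, 45.846649169921875), 76.84856414794922)
((651.0759887695312, 55.92900466918945), 34.9019775390625)
```

View pics/knob2.png

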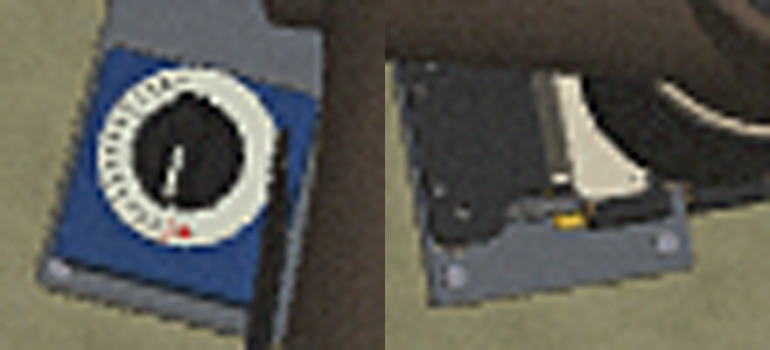

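Knob picture: the white line runs from (180,150) down to the red tick at (168,228), so it is home against the pin. The bar fit agrees to about 1.5°. Descending onto the pad.

apply_moves(targets=[[0,0.0015,0,0.02,0,0,0],[0,0,0,0.03,0,0,0],[0,0,0,0.02,0,0,0],[0,0,0,0.012,0,0,0],[0,0,0,0,0,0,0],[0,0,0,0.004,0,0,0],[0,0,0,0.004,0,0,0],[0,0,0,0.004,0,0,0],[0,0,0,0.004,0,0,0],[0,0,0,0,0,0,0],[0,0,0,0,0,0,0]])

```text
time_s: 11.08
tcp_pos: [0.5167, -0.2474, 0.102]
eef_rot: [180.0, -0.0, 8.5]
contact_force: [-2.3, -0.6, 3.5]
gripper_width: 0.0005
gripper_force: 1.5
```

apply_moves(targets=[[0,0,0,0.003,0,0,0],[0,0,0,0.003,0,0,0],[0,0,0,0.003,0,0,0],[0,0,0,0.003,0,0,0],[0,0,0,0.002,0,0,0],[0,0,0,0,0,0,0],[0,0,0,0,0,0,0]])

```text
time_s: 11.67
tcp_pos: [0.5155, -0.2475, 0.0872]
eef_rot: [-180.0, 0.1, 8.5]
contact_force: [-3.2, -1.3, 6.5]
gripper_width: 0.0006
gripper_force: 3.1
```

apply_moves(targets=[[0,0,0,0.002,0,0,0],[0,0,0,0.002,0,0,0],[0,0,0,0,0,0,0],[0,0,0,0,0,0,0],[0,0,0,0,0,0,0],[0,0,0,0,0,0,0]])

```text
time_s: 12.17
tcp_pos: [0.5154, -0.2475, 0.0834]
eef_rot: [-180.0, 0.1, 8.5]
contact_force: [-4.6, -2.6, 7.2]
gripper_width: 0.0006
gripper_force: 3.6
```

```bash
python3 - <<'E'
from h import *
print(get_state()["tcp_pos"],get_state()["contact_force"])
c=capture("top");t=capture("side");W=cloud(t)
f=c["frame"];g=t["frame"]
save("end1.png",np.hstack([cv2.resize(f[170:225,315:370],(385,385),interpolation=cv2.INTER_CUBIC),cv2.resize(g[175:230,235:310],(525,385),interpolation=cv2.INTER_CUBIC)])[:,:800])
hsv=cv2.cvtColor(g,cv2.COLOR_RGB2HSV)
for nm,(WW,h) in {"side":(W,hsv),"top":(cloud(c),cv2.cvtColor(f,cv2.COLOR_RGB2HSV))}.items():
    y=(np.hypot(WW[...,0]-.516,WW[...,1]+.245)<.05)&(h[...,0]>18)&(h[...,0]<33)&(h[...,1]>140)&(WW[...,2]>.03)
    print(nm,y.sum(),WW[y].mean(0),WW[y].max(0))
E
```

```text
[ 0.51535564 -0.24752264  0.08343406] [-4.64537853 -2.58942823  7.20117882]
side 31 [ 0.50791747 -0.22632208  0.06020919] [ 0.52044874 -0.21467616  0.06568806]
top 1 [ 0.47521433 -0.22027109  0.14600727] [ 0.47521433 -0.22027109  0.14600727]
```

View pics/end1.png

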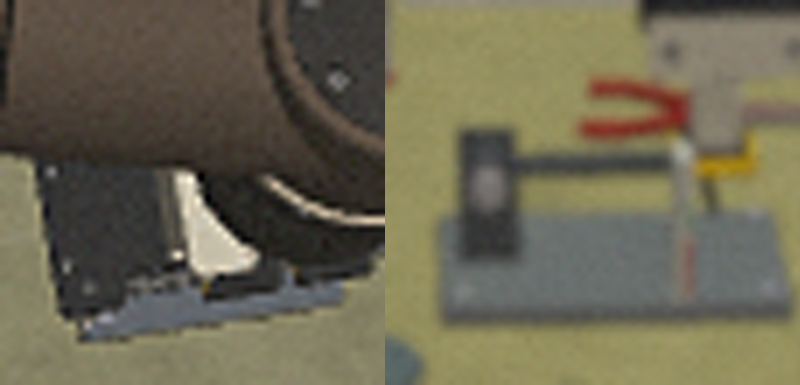

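Side crop: the lever, from (520,163) to (680,160), runs parallel to the base, so the paddle is level. The tips are at 64 mm with about 7–8 N, matching mid-green. I'll check it holds, then hand in.

apply_moves(targets=[[0,0,0,0,0,0,0],[0,0,0,0,0,0,0],[0,0,0,0,0,0,0],[0,0,0,0,0,0,0],[0,0,0,0,0,0,0],[0,0,0,0,0,0,0]])

```text
time_s: 12.77
tcp_pos: [0.5154, -0.2475, 0.0834]
eef_rot: [-180.0, 0.1, 8.5]
contact_force: [-4.7, -1.7, 6.8]
gripper_width: 0.0004
gripper_force: 3.6
```

```bash
python3 -c "
from plant import close_job
print(close_job())"
```

```text
the job is handed in; nothing more can be done
None
```

I turned the knob back to its zero stop, then pressed the paddle level (fingertips 64 mm up, mid-green by height; the pointer itself was hidden from the cameras), and handed the job in at about 13 s with it still held; no verdict came back.

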